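Release the zigzag leg from the rack

ROBOT

A 6-joint arm with a two-finger parallel gripper is mounted at the origin on the work surface. World frame = base frame: x ahead of the robot, y to its left, z up, the work surface at z = 0. Lengths are in m, angles in rad, forces in N, time in s.
With the tool pointing down it reaches from about 0.35 to 0.975 m from the base axis. Payload 4.9 kg.
Tool frame: the origin (TCP) lies midway between the tips of the shut fingers; the grasp point (between the pads) lies 19 mm behind it; z points along the fingers, y is the direction in which the jaws open and shut (so a half turn about z gives the same grasp; the last joint's range is limited). The gripper opens to 85 mm and grips with 20 to 120 N. Pads are 22 mm wide; open, the fingers measure 114 mm over their backs; the gripper's body (76 mm by 85 mm) begins 54 mm behind the grasp point. The pads swing forward as they close: fully open they stand 13 mm farther back than shut.
Start: joints at [-1.251, 0.053, 1.613, -0, 1.476, -0.119], TCP at [0.266, -0.566, 0.231] pointing down, gripper open.
Joint ranges: [-3.01, 3.01], [-1.01, 2.22], [0.06, 2.58], [-1.02, 4.17], [0.09, 2.62], [-3.14, 3.14]. Speed limits (rad/s): [2.57, 2.57, 3.14, 3.14, 3.14, 3.14].

INTERFACE

Orientations are given as a unit quaternion [w, x, y, z].
In Python, from plant import manip, viewer gives the robot as it stands.
- The arm moves only by the tool move_arm, never from a script. Its argument "rows" is a list of rows, each a list of 4 numbers: the shift along the tool's x, y, z in units of 40 mm (1.0 is 40 mm), then the turn about the tool's z in rad. A call has 1 to 20 rows; each row is the pose to reach, as a shift and turn from the pose measured when the call began, along the tool's axes at that moment; what a row does not reach only later rows make up. A row lasts 1/8 s, in which the tool goes at most 62.5 mm and 10.7 degrees, less where a joint would pass 70% of its speed; a pose out of reach is approached as far as the arm can. A call with a gripper value outside its range is refused whole. "jaw" is the gripper's target within -1 to 1 (fully open at 1, half-way at 0, shut at -1), set as the call begins (left out, the last holds). The fingers move at their own pace and stop on an object; "grip_force" is the grip in N (left out, the last holds). Time passes only in rows, so rows that repeat a pose let the fingers close. It gives the time, the measured TCP pose, the force and the opening at its end, in the units of the state.
- manip.state(): the state, without advancing time (a new reading comes with each control period).
- viewer.capture(name): name is "scene" or "top" or "wrist"; returns a dict with "frame" (480x640x3 uint8, red, green, blue), "range_z" (480x640 float32, m along the optical axis (not along the pixel's ray), 0 where there is no reading), "fx", "fy", "cx", "cy" (pixels), "world_to_cam" (4x4, takes a point from world to camera coordinates). Camera axes: x right, y up, looking along -z (the intrinsics and any distortion apply to the point x, -y, -z); pixel columns grow to the right and rows downward; lengths in m; the calibration is good to about 2 mm. A picture is of the moment at which its call begins.
- manip.job_done(): hands the job in, once; it reports no verdict.
The state is a dict: "time_s": time; "qpos": joint angles; "dq": joint speeds; "effort": joint torques, N m; "ee_pos": TCP position; "tcp_rot": TCP orientation; "force": force on the tool from outside, world axes, zero at the start; "wrist_torque": the same for the moment, N m; "opening": finger opening in m.
Only numpy, scipy, OpenCV 4.12 (cv2) and the standard library are available. Lean on these libraries where they do the work, as an engineer would, in place of code of your own. Each camera call takes 0.05 s, during which the arm holds its last target.

TASK

The zigzag-edged leg is the next one to be fitted. Swing the turn-button in front of it open, towards the leg, until its bar lies in line with the fence, without touching the turn-buttons of the lanes beside it; then slide the leg along its lane past the open button until its front end is up against the end stop of the rack. Leave the button open, the leg lying in its lane and everything else where it is.

Things in the scene. Friction and masses are not known exactly. Their poses are not given: they have to be found in the camera images.
- rack: the leg rack, a fixed plywood board 300 x 260 x 18 mm lying on the bench with four parallel lanes side by side (62 mm apart, order of the lanes varies). Origin: centre of its underside, on the table. x runs along the lane away from the robot, y across it to the left, z up. The lanes have the same axes
- lane_a: lane of the zigzag leg (all alike): grey floor 4 mm thick, 38 mm wide between two 12 mm wide fences, tops 30 mm above the table; at its robot-side end a 26 mm high end stop, inner face at x = -130 mm; open at the far end. Origin: on the lane's centre line, 18 mm above the table. Axes as the rack's. Its turn-button's pivot is at x = -50, y = -31 mm
- latch_a (a joint): turn-button of the zigzag leg's lane, rad: 0 = shut, bar straight across the lane, at its stop; it grows clockwise from above, the tip swinging away from the robot; 1.57 = open, in line with the fence; 1.65 = end of travel. Starts at 0 to 0.35, stays where left, needs 1 to 2 N at the bar. The leg passes only from about 1.45 on; before that the leg only presses it shut
- latch_a_tip (a point): middle of the tip of latch_a's bar, 46 mm from its pivot axis, 47 mm above the table. The bar is dark wood, 12 mm thick, 26 mm tall (34 to 60 mm above the table); its pivot is a post of 18 mm diameter, top 64 mm above the table, with a small steel screw cap, on the fence at the lane's right (-y) side
- leg_a: the zigzag leg: beech, about 0.1 kg, 120 mm long, 34 mm tall, three big diamond points along both long edges (34 mm wide over the points), flat ends 30 mm wide; loose in its lane, its top 56 mm above the table. Origin: centre of its underside; x along its length, +x to the end away from the robot
- leg_a_front (a point): centre of the leg's end face nearest the robot, the end that must come up to the end stop; it starts about 61 to 71 mm beyond the pivot's line, and has about 141 to 151 mm to slide to the stop
- leg_a_back (a point): centre of the leg's far end face, 39 mm above the table
- latch_b: a dark wooden turn-button, shape and size as latch_a. Origin: on its pivot axis, at the underside of the bar, 34 mm above the table; its own y axis points from the pivot along the bar to the tip. It must not be touched
- leg_b: plain square leg, 120 x 34 x 34 mm, same beech, in lane b. Origin: centre of its underside, x along its length. Leave it in place
- latch_c: a dark wooden turn-button, shape and size as latch_a. Origin: on its pivot axis, at the underside of the bar, 34 mm above the table; its own y axis points from the pivot along the bar to the tip. It must not be touched
- leg_c: leg with three square beads, 120 x 34 x 34 mm, same beech, in lane c. Origin: centre of its underside, x along its length. Leave it in place
- latch_d: a dark wooden turn-button, shape and size as latch_a. Origin: on its pivot axis, at the underside of the bar, 34 mm above the table; its own y axis points from the pivot along the bar to the tip. It must not be touched
- leg_d: leg with a stepped, narrower robot-side half, 120 x 34 x 34 mm, same beech, in lane d. Origin: centre of its underside, x along its length. Leave it in place
- offcut: wood offcut 50 x 28 x 20 mm lying between the fences of another lane, on the robot's side of its turn-button. Origin: centre of its underside. Leave alone
- mallet: wooden mallet standing on its head, 92 mm diameter, 230 mm tall. Origin: centre of its underside. Leave alone
- square: try square lying flat: dark stock 110 mm along its x, steel blade 28 mm wide reaching 195 mm along its +y. Origin: under the middle of the stock. Leave alone
- screwdriver: screwdriver lying on the bench. Origin: under its middle. Leave alone
- glue: white glue bottle, 60 mm diameter, 160 mm tall. Origin: centre of its underside. Leave alone
- pencil_cup: dark steel cup, 76 mm diameter, 100 mm tall. Origin: centre of its underside. Leave alone
Mind the look-alikes: they are no part of the job. What is shaped like the leg_a but black or red is not meant.

How it is judged:
By the outcome, as a careful person would: the job done as asked, in the order asked, and still so for the second after the job is handed in, with the robot touching nothing.
It also fails if it takes over 51 s, if anything falls off the work surface, if the arm or the gripper's body presses on something with over 40 N, if the wrist force passes 120 N, or if a joint passes its speed limit or range.

## Working session

There is one attempt and no reset: what is moved stays moved. The work goes in short steps, Python scripts to look and compute and a tool call to move; the robot and the scene stay as the last step left them, time stands still between calls to the robot, and variables do not carry over. Pictures are saved under pics/ and viewed, and the job is handed in when it is done.

Besides the shell and the picture viewer there is one more tool, called after ">>>" as name([rows], argument=value, ...), one row to a line, values as JSON. move_arm: Moves the arm, as the interface text tells. Its arguments: {"type":"object","properties":{"rows":{"type":"array","items":{"type":"array","items":{"type":"number"}}},"jaw":{"type":"number"},"grip_force":{"type":"number"}},"required":["rows"]}

```bash
mkdir -p pics; ls; cat > h.py <<'E'
from plant import manip, viewer
import numpy as np, cv2
def cap(n):
    c=viewer.capture(n); np.savez('last_'+n+'.npz',**{k:np.array(v) for k,v in c.items()}); return c
def save(c,p): cv2.imwrite('pics/'+p,c['frame'][:,:,::-1])
def pts(c):
    r=c['range_z']; v,u=np.mgrid[0:480,0:640]
    P=np.stack([(u-c['cx'])/c['fx']*r,-(v-c['cy'])/c['fy']*r,-r,np.ones_like(r)],-1)
    return (P@np.linalg.inv(c['world_to_cam']).T)[...,:3]
def ray(c,u,v,z):
    T=np.linalg.inv(c['world_to_cam']); d=T[:3,:3]@np.array([(u-c['cx'])/c['fx'],-(v-c['cy'])/c['fy'],-1]); o=T[:3,3]
    return o+d*(z-o[2])/d[2]
E
python3 - <<'E'
from h import *
for n in ['top','scene','wrist']:
    c=cap(n); save(c,n+'0.png'); print(n,c['fx'],c['cx'],c['cy'],np.round(c['world_to_cam'],3).tolist(),[k for k in c])
s=manip.state(); print(s)
E
```

```text
pics
top 468.4356508837314 324.8796613336454 238.76164013080097 [[0.009, -1.0, 0.027, -0.051], [0.991, 0.013, 0.136, -0.521], [-0.137, 0.025, 0.99, -1.035], [0.0, 0.0, 0.0, 1.0]] ['frame', 'range_z', 'fx', 'fy', 'cx', 'cy', 'world_to_cam']
scene 433.2743314687863 323.4160828180842 237.96423897675936 [[0.572, 0.82, -0.014, -0.25], [-0.656, 0.468, 0.592, 0.312], [0.492, -0.33, 0.806, -1.461], [0.0, 0.0, 0.0, 1.0]] ['frame', 'range_z', 'fx', 'fy', 'cx', 'cy', 'world_to_cam']
wrist 336.44769815208747 316.1670043391987 240.49351379928416 [[0.424, -0.906, -0.002, -0.625], [0.868, 0.407, -0.285, 0.035], [0.259, 0.119, 0.959, -0.38], [0.0, 0.0, 0.0, 1.0]] ['frame', 'range_z', 'fx', 'fy', 'cx', 'cy', 'world_to_cam']
{'time_s': 0.15, 'qpos': array([-1.25100612e+00,  5.32044523e-02,  1.61399993e+00,  3.38228314e-05,
        1.47601939e+00, -1.19014228e-01]), 'dq': array([-0.00044203, -0.00170392, -0.00340236, -0.00142884, -0.00024267,
        0.00078706]), 'effort': array([-6.38114159e-06, -3.94241488e+01, -3.70721483e+01, -1.20723894e-04,
        4.68193728e-03, -1.09981272e-05]), 'ee_pos': array([ 0.26537867, -0.56530965,  0.23033317]), 'tcp_rot': array([-8.13139931e-04,  9.76027756e-01,  2.17644560e-01, -6.49854154e-05]), 'force': array([ 0.34631402,  0.24686626, -1.089805  ]), 'wrist_torque': array([-0.00120881, -0.00060505, -0.04782328]), 'opening': 0.0852076750119801}
```

View pics/top0.png

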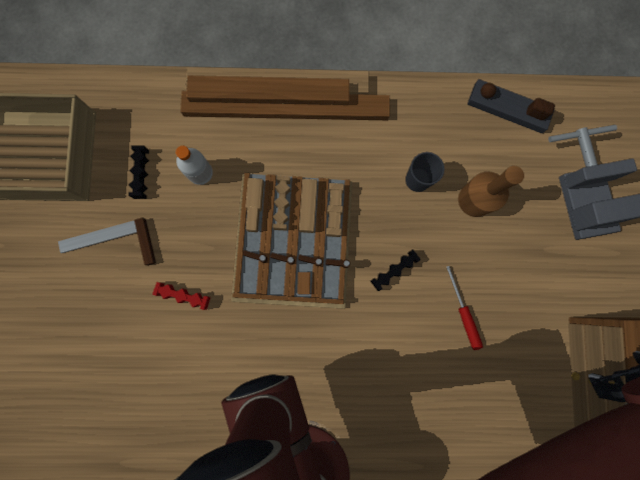

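View pics/scene0.png

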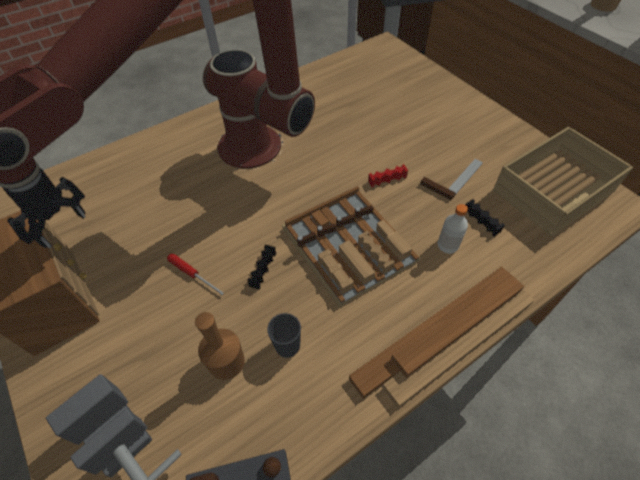

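```bash
python3 - <<'E'
import numpy as np,cv2
c=np.load('last_top.npz'); f=c['frame'][165:315,225:365,::-1]
cv2.imwrite('pics/crop1.png',cv2.resize(f,None,fx=4,fy=4,interpolation=cv2.INTER_CUBIC)[:600])
c=np.load('last_scene.npz'); f=c['frame'][180:305,275:425,::-1]
cv2.imwrite('pics/crop2.png',cv2.resize(f,None,fx=4.6,fy=4.6,interpolation=cv2.INTER_CUBIC))
E
```

```text
(no output)
```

View pics/crop1.png

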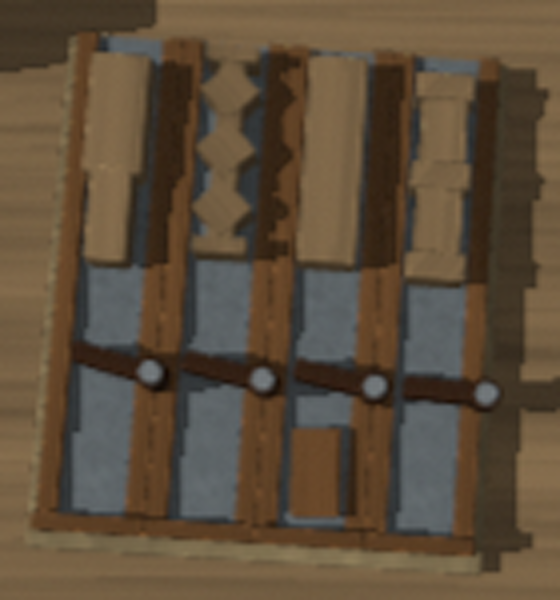

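View pics/crop2.png

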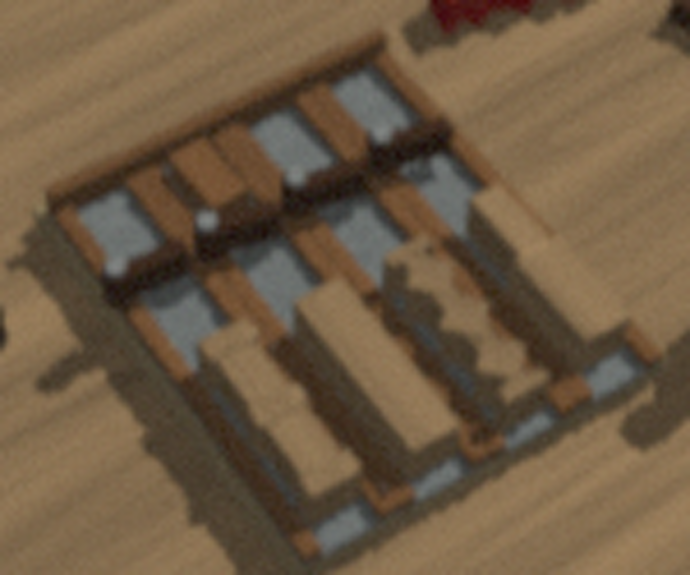

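The beech zigzag leg is at top px (281,203), in the second lane from the left; the other legs in the rack are stepped, plain and beaded. The black zigzags at (140,172) and (396,270) and the red one at (181,295) lie on the bench and are decoys. Its turn-button has its cap at about (290,260), with the bar pointing left to about (271,254).

```bash
python3 - <<'E'
from h import *
c=dict(np.load('last_top.npz'))
def cr(x,y): return (225+(x+.5)/4-.5,165+(y+.5)/4-.5)
hs=[]
for x,y in [(150,372),(262,379),(374,386),(487,393)]:
    p=ray(c,*cr(x,y),0.064); hs.append(p); print('cap',p.round(4))
hs=np.array(hs); d=np.polyfit(hs[:,1],hs[:,0],1); print('yaw',-np.arctan(d[0]), np.diff(hs,axis=0))
for n,x,y,z in [('tipA',185,362,.06),('frontL',193,250,.056),('frontR',245,252,.056),('backL',208,55,.056),('backR',255,58,.056),('stop inner L',180,520,.044),('stop R',237,528,.044)]:
    print(n,ray(c,*cr(x,y),z).round(4))
P=pts(c)
for u,v in [(281,203),(281,190),(281,218),(240,290),(290,260)]: print(u,v,P[v,u].round(4))
E
```

```text
cap [0.4739 0.0935 0.064 ]
cap [0.4707 0.0317 0.064 ]
cap [ 0.4676 -0.0302  0.064 ]
cap [ 0.4644 -0.0929  0.064 ]
yaw -0.05097902514731208 [[-0.00316315 -0.06179078  0.        ]
 [-0.00317009 -0.06192646  0.        ]
 [-0.00317077 -0.06261723  0.        ]]
tipA [0.4801 0.0747 0.06  ]
frontL [0.5437 0.0721 0.056 ]
frontR [0.543 0.043 0.056]
backL [0.6564 0.0663 0.056 ]
backR [0.655  0.0396 0.056 ]
stop inner L [0.3933 0.0767 0.044 ]
stop R [0.3892 0.045  0.044 ]
281 203 [0.5997 0.0553 0.054 ]
281 190 [0.6298 0.0559 0.0544]
281 218 [0.5646 0.0543 0.0568]
240 290 [0.4034 0.1458 0.024 ]
290 260 [0.4693 0.0319 0.0642]
```

```bash
cat >> h.py <<'E'
PIV=np.array([0.4707,0.0317]); YAW=-0.051
EX=np.array([np.cos(YAW),np.sin(YAW)]); EY=np.array([-np.sin(YAW),np.cos(YAW)])
from scipy.spatial.transform import Rotation as R
def rot(s): q=s['tcp_rot']; return R.from_quat([q[1],q[2],q[3],q[0]])
def rel(lx,ly,z,s=None,yaw=YAW+np.pi/2):
    s=s or manip.state(); r=rot(s); w=np.r_[PIV+lx*EX+ly*EY,z]
    m=r.as_matrix(); cy=np.arctan2(m[1,0],m[0,0]); d=(yaw-cy+np.pi)%(2*np.pi)-np.pi
    return np.round(m.T@(w-s['ee_pos'])/0.04,3), round(-d,4)
def where(s=None):
    s=s or manip.state(); d=s['ee_pos'][:2]-PIV; m=rot(s).as_matrix()
    print('t',s['time_s'],'lane xy mm',(1e3*np.array([d@EX,d@EY])).round(1),'z',(1e3*s['ee_pos'][2]).round(1),'F',s['force'].round(1),'yawerr',round(np.arctan2(m[1,0],m[0,0])-YAW-np.pi/2,4),'open',s['opening'])
E
python3 - <<'E'
from h import *
where(); print(rel(-.032,.033,.2))
c=dict(np.load('last_top.npz')); print(ray(c,485,198,.05))
E
```

```text
t 0.15 lane xy mm [-174.6 -606.7] z 230.3 F [ 0.3  0.2 -1.1] yawerr -1.081 open 0.0852076750119801
(array([ 10.67 , -12.434,   0.781]), np.float64(-1.081))
[ 0.61929016 -0.41380407  0.05      ]
```

>>> move_arm([
  [2, -2.3, 0, -0.18],
  [4, -4.6, 0, -0.36],
  [6, -7, 0, -0.54],
  [8, -9.3, 0, -0.72],
  [9.5, -11, 0.3, -0.9],
  [10.67, -12.43, 0.78, -1.08],
  [10.67, -12.43, 0.78, -1.08],
  [10.67, -12.43, 0.78, -1.08],
  [10.67, -12.43, 0.78, -1.08],
  [10.67, -12.43, 0.78, -1.081],
  [10.67, -12.43, 0.78, -1.081],
  [10.67, -12.43, 0.78, -1.081],
  [10.67, -12.43, 0.78, -1.081],
  [10.67, -12.43, 0.78, -1.081],
], jaw=-1)

```text
time_s: 1.9
ee_pos: [0.4404, 0.0652, 0.2001]
tcp_rot: [-0.001, 0.726, 0.688, 0.0]
force: [-0.9, 0.3, -0.1]
opening: -0.0001
```

```bash
python3 - <<'E'
from h import *
where(); c=cap('wrist'); save(c,'wrist1.png'); c=cap('top'); save(c,'top1.png')
where(); print(rel(-.032,.033,.043))
E
```

```text
t 1.9 lane xy mm [-31.9  31.9] z 200.1 F [-0.9  0.3 -0.1] yawerr -0.0017 open -0.0001202212407267643
t 2.0 lane xy mm [-31.9  31.9] z 200.2 F [-0.3 -0.3  0.9] yawerr -0.0018 open -3.144734515223532e-05
(array([ 2.100e-02, -3.000e-03,  3.929e+00]), np.float64(-0.0018))
```

View pics/wrist1.png

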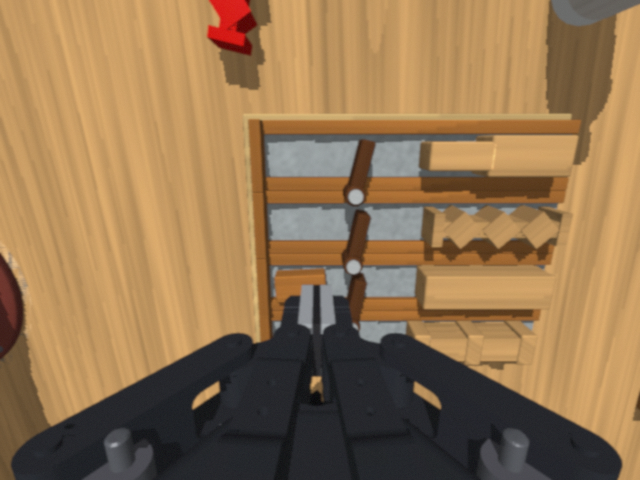

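Wrist view: zigzag leg at about (497,229), its button's cap at (353,267) with the bar tip at about (362,212). The stepped lane's button is above it, with its cap at (356,197). The closed fingertips are at about (317,287).

```bash
python3 - <<'E'
from h import *
c=dict(np.load('last_wrist.npz'))
def L(p): d=p[:2]-PIV; return (1e3*np.array([d@EX,d@EY])).round(1)
for n,u,v,z in [('capA',353,267,.064),('capD',356,197,.064),('tipA l',357,211,.06),('tipA r',369,213,.06),('frontT',425,209,.056),('frontB',435,248,.056),('backT',560,210,.056),('backB',557,247,.056),('stop',270,208,.044),('stopb',270,240,.044)]:
    print(n,L(ray(c,u,v,z)))
P=pts(c); 
for u,v in [(497,229),(460,229),(353,267),(317,287)]: print(P[v,u].round(4),L(P[v,u]))
f=c['frame'][120:320,240:580,::-1]; cv2.imwrite('pics/crop3.png',cv2.resize(f,None,fx=2.3,fy=2.3))
E
```

```text
capA [ 1.5 -3.2]
capD [ 2.3 59.1]
tipA l [ 4.  46.4]
tipA r [14.3 44.7]
frontT [63.3 47.2]
frontB [75.5 11.7]
backT [180.5  45.9]
backB [184.7  12.2]
stop [-72.5  46.2]
stopb [-73.8  16.1]
[0.5996 0.0546 0.0575] [127.6  29.5]
[0.5674 0.0563 0.0571] [95.3 29.5]
[0.4717 0.0298 0.0676] [ 1.1 -1.8]
[0.4422 0.0758 0.207 ] [-30.7  42.6]
```

View pics/crop3.png

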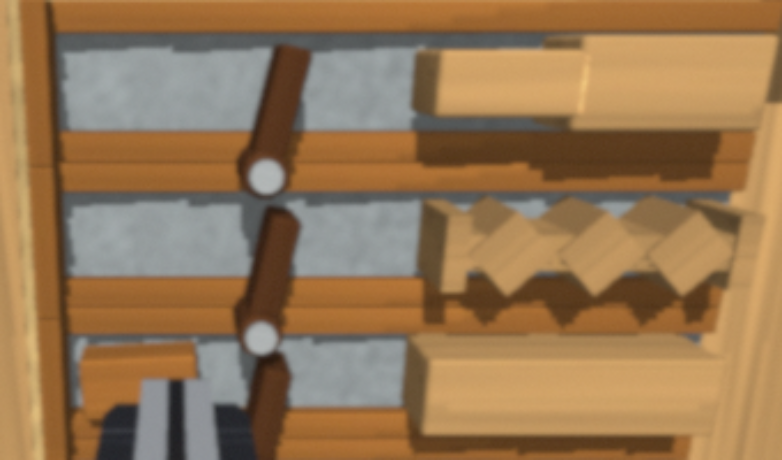

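>>> move_arm([
  [0.02, 0, 1, 0],
  [0.02, 0, 2, 0],
  [0.02, 0, 3, 0],
  [0.02, 0, 3.6, 0],
  [0.02, 0, 3.93, 0],
  [0.02, 0, 3.93, 0],
  [0.02, 0, 3.93, 0],
])

```text
time_s: 2.88
ee_pos: [0.4416, 0.0661, 0.0443]
tcp_rot: [0.0, 0.726, 0.688, 0.001]
force: [0.5, -0.0, -0.0]
opening: 0.0
```

```bash
python3 - <<'E'
from h import *
where(); c=cap('wrist'); save(c,'wrist2.png');c=cap('scene'); f=c['frame'][150:320,255:445,::-1]; cv2.imwrite('pics/scene2.png',cv2.resize(f,None,fx=3.5,fy=3.5))
for l in [(.0,.033),(.025,.033),(.025,.026),(.028,.017)]: print(l,rel(*l,.043))
E
```

```text
t 2.875 lane xy mm [-30.8  32.8] z 44.3 F [ 0.5 -0.  -0. ] yawerr -0.0022 open 1.3936762303518825e-05
(0.0, 0.033) (array([0.003, 0.768, 0.036]), np.float64(-0.0019))
(0.025, 0.033) (array([0.004, 1.393, 0.038]), np.float64(-0.0019))
(0.025, 0.026) (array([-0.171,  1.393,  0.038]), np.float64(-0.0019))
(0.028, 0.017) (array([-0.396,  1.469,  0.038]), np.float64(-0.0019))
```

View pics/wrist2.png

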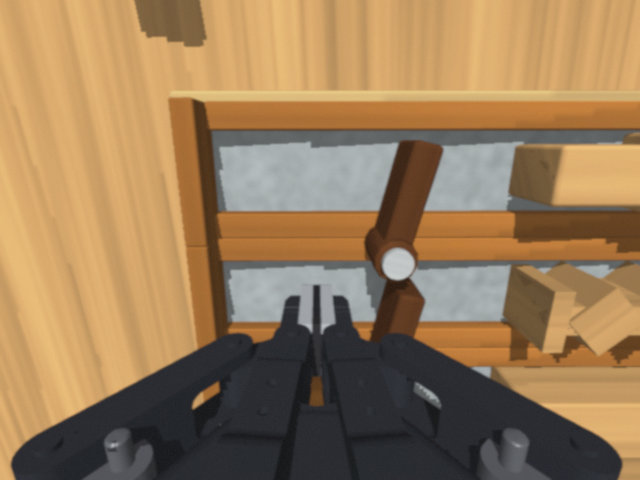

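View pics/scene2.png

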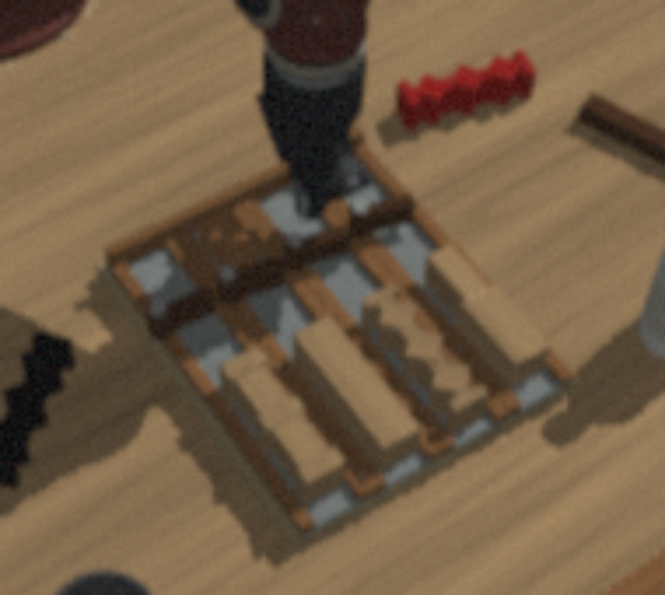

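>>> move_arm([
  [-0.06, 0.15, 0.03, 0],
  [-0.06, 0.3, 0.03, 0],
  [-0.06, 0.45, 0.03, 0],
  [-0.06, 0.6, 0.03, 0],
  [-0.06, 0.75, 0.03, 0],
  [-0.08, 0.9, 0.03, 0],
  [-0.1, 1.05, 0.03, 0],
  [-0.12, 1.2, 0.03, 0],
  [-0.14, 1.3, 0.03, 0],
  [-0.18, 1.4, 0.03, 0],
  [-0.24, 1.45, 0.03, 0],
  [-0.3, 1.45, 0.03, 0],
  [-0.3, 1.45, 0.03, 0],
])

```text
time_s: 4.6
ee_pos: [0.4996, 0.0508, 0.0437]
tcp_rot: [0.001, 0.726, 0.688, 0.002]
force: [0.5, 1.1, 0.3]
opening: -0.0
```

```bash
python3 - <<'E'
from h import *
where(); c=cap('wrist'); save(c,'wrist3.png');c=cap('top'); f=c['frame'][165:315,225:365,::-1]; cv2.imwrite('pics/top3.png',cv2.resize(f,None,fx=4,fy=4))
E
```

```text
t 4.6 lane xy mm [27.9 20.6] z 43.7 F [0.5 1.1 0.3] yawerr -0.0022 open -3.536490841883119e-05
```

View pics/wrist3.png

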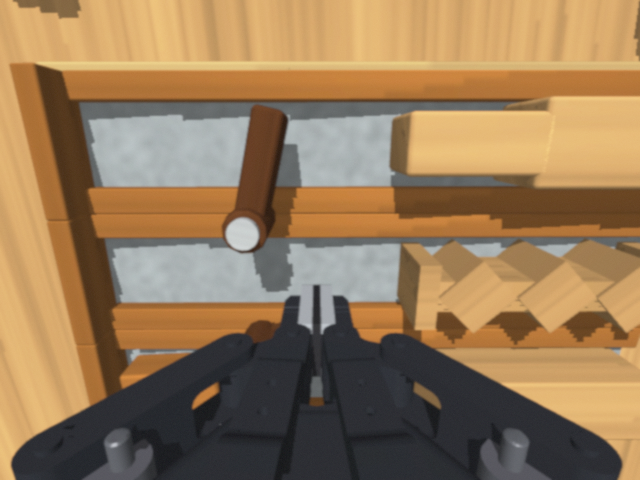

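View pics/top3.png

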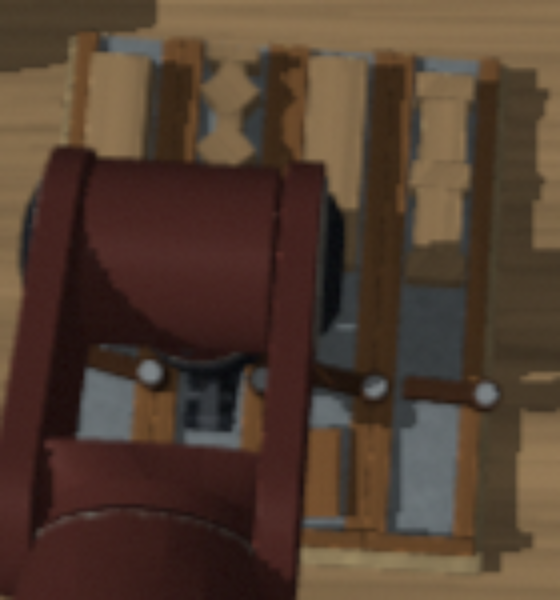

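The button's bar has left its shut position and is hidden under the fingers, and the force is about 1 N, which is contact with the bar. Next I press sideways in small steps.

>>> move_arm([
  [-0.03, 0.02, 0, 0],
  [-0.06, 0.02, 0, 0],
  [-0.09, 0.02, 0, 0],
  [-0.1, 0.02, 0, 0],
])

```text
time_s: 5.2
ee_pos: [0.5002, 0.0468, 0.0437]
tcp_rot: [0.001, 0.726, 0.688, 0.002]
force: [0.6, 2.0, -1.1]
opening: 0.0
```

```bash
python3 - <<'E'
from h import *
where(); c=cap('scene'); f=c['frame'][170:290,285:415,::-1]; cv2.imwrite('pics/scene3.png',cv2.resize(f,None,fx=4.8,fy=4.8))
E
```

```text
t 5.2 lane xy mm [28.7 16.6] z 43.7 F [ 0.6  2.  -1.1] yawerr -0.002 open 1.6653049991046443e-05
```

View pics/scene3.png

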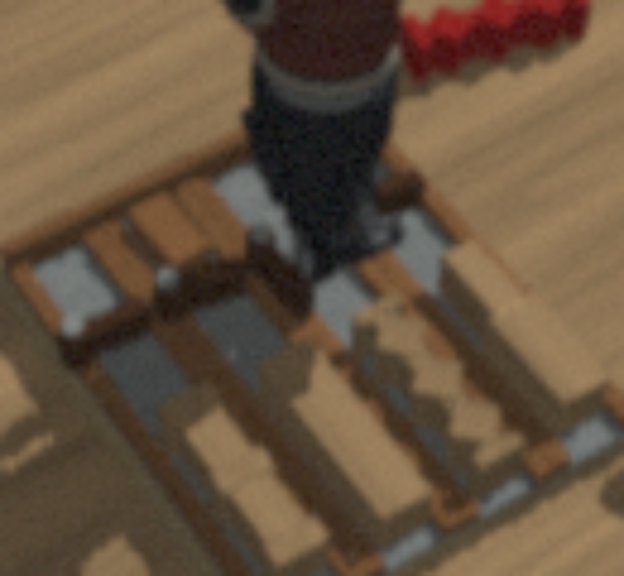

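>>> move_arm([
  [0.15, 0, 0, 0],
  [0.3, 0, 0, 0],
  [0.35, 0, -0.5, 0],
  [0.35, 0, -1.5, 0],
  [0.35, 0, -2.5, 0],
  [0.0, 0.8, -3.5, 0],
  [-0.4, 0.8, -4, 0],
  [-0.4, 0.8, -4, 0],
  [-0.4, 0.8, -4, 0],
])

```text
time_s: 6.38
ee_pos: [0.5291, 0.0293, 0.2017]
tcp_rot: [-0.0, 0.726, 0.688, 0.001]
force: [0.6, -0.3, -0.5]
opening: 0.0001
```

```bash
python3 - <<'E'
from h import *
where(); c=cap('wrist'); save(c,'wrist4.png')
f=c['frame'][100:340,140:540,::-1]; cv2.imwrite('pics/wrist4c.png',cv2.resize(f,None,fx=2,fy=2))
E
```

```text
t 6.375 lane xy mm [58.4  0.6] z 201.7 F [ 0.6 -0.3 -0.5] yawerr -0.0022 open 0.00012153936244975438
```

View pics/wrist4c.png

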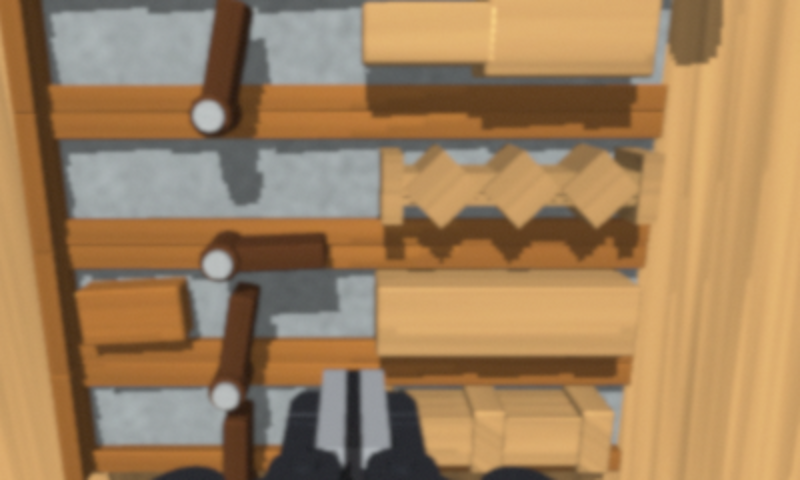

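```bash
python3 - <<'E'
from h import *
c=dict(np.load('last_wrist.npz')); P=pts(c)
D=P[...,:2]-PIV; lx=D@EX*1e3; ly=D@EY*1e3; z=P[...,2]*1e3
f=c['frame'].astype(int)
for n,y0 in [('A',0),('D',62),('B',-62)]:
    m=(z>54)&(z<67)&(abs(lx)<55)&(ly>y0-14)&(ly<y0+55)&(f[...,0]<115)
    m&=~((lx>58))
    if n=='A': m&=(lx>10)&(ly<20)
    else: m&=(ly>y0+12)&(ly<y0+50)
    X=np.c_[lx[m],ly[m]]
    if len(X)<20: print(n,len(X)); continue
    r=cv2.minAreaRect(X.astype(np.float32)); l=cv2.fitLine(X.astype(np.float32),2,0,.01,.01).ravel()
    print(n,len(X),r,'dir deg',np.degrees(np.arctan2(l[1],l[0])),z[m].mean(), X.min(0),X.max(0))
# ray edges on z=.06 ; crop->px
def cr(x,y): return (140+x/2,100+y/2)
def L(p): d=p[:2]-PIV; return (1e3*np.array([d@EX,d@EY])).round(1)
for n,x,y,zz in [('capA',218,264,.064),('capD',210,116,.064),('capB',226,396,.064),('tipU',326,236,.06),('rootU',240,238,.06),('tipLow',325,266,.06),('rootLow',240,268,.06),('legfrontT',382,150,.056),('legfrontB',382,222,.056),('back',640,200,.056),('fenceL',60,220,.03),('fenceR',640,218,.03)]:
    print(n,L(ray(c,*cr(x,y),zz)))
E
```

```text
A 614 ((28.77276611328125, -0.624394416809082), (37.78653335571289, 12.156270027160645), 2.4589858055114746) dir deg 2.5790582 59.63602937068374 [10.04752023 -6.98361448] [47.8039802  6.1045202]
D 647 ((8.778121948242188, 88.99468231201172), (32.601524353027344, 12.10177993774414), 76.53148651123047) dir deg 75.958725 59.77868964053552 [-0.37246753 74.38325367] [ 17.72089358 105.48971317]
B 469 ((7.255338668823242, -34.66583251953125), (33.1516227722168, 11.923014640808105), 79.40430450439453) dir deg 78.50516 59.552915245085494 [ -1.24101554 -49.95475515] [ 15.47324874 -17.93452296]
capA [ 1.6 -2.5]
capD [ 2.1 59.6]
capB [  1.4 -65.1]
tipU [48.2  8.8]
rootU [11.   8.1]
tipLow [47.6 -4.6]
rootLow [10.3 -5.4]
legfrontT [72.3 45. ]
legfrontB [72.5 14.1]
back [184.   23.3]
fenceL [-79.1  10.3]
fenceR [196.3  10.2]
```

The bar now lies almost in line with the fence, at about 1.53–1.55 rad. I'll nudge it about 1.5 mm further.

```bash
python3 - <<'E'
from h import *
print(rel(.029,.031,.2),rel(.029,.031,.044),rel(.029,.0152,.044))
E
```

```text
(array([ 0.757, -0.734,  0.036]), np.float64(-0.0019)) (array([ 0.751, -0.734,  3.936]), np.float64(-0.0019)) (array([ 0.356, -0.733,  3.936]), np.float64(-0.0019))
```

>>> move_arm([
  [0.75, -0.73, 0, 0],
  [0.75, -0.73, 1, 0],
  [0.75, -0.73, 2, 0],
  [0.75, -0.73, 3, 0],
  [0.75, -0.73, 3.93, 0],
  [0.75, -0.73, 3.93, 0],
  [0.6, -0.73, 3.93, 0],
  [0.45, -0.73, 3.93, 0],
  [0.4, -0.73, 3.93, 0],
  [0.36, -0.73, 3.93, 0],
  [0.36, -0.73, 3.93, 0],
])

```text
time_s: 7.8
ee_pos: [0.501, 0.0454, 0.0448]
tcp_rot: [-0.0, 0.726, 0.688, 0.001]
force: [1.5, 0.7, 0.3]
opening: -0.0004
```

```bash
python3 - <<'E'
from h import *
where()
E
```

```text
t 7.8 lane xy mm [29.6 15.3] z 44.8 F [1.5 0.7 0.3] yawerr -0.002 open -0.00035395454348886456
```

>>> move_arm([
  [0.2, 0, 0, 0],
  [0.38, 0, 0, 0],
  [0.38, 0, -1, 0],
  [0.38, 0, -2.4, 0],
  [0.1, 0.8, -3.6, 0],
  [-0.35, 0.8, -4, 0],
  [-0.35, 0.8, -4, 0],
  [-0.35, 0.8, -4, 0],
])

```text
time_s: 8.8
ee_pos: [0.5303, 0.0299, 0.2021]
tcp_rot: [-0.002, 0.726, 0.688, -0.0]
force: [0.4, 0.2, 0.1]
opening: 0.0002
```

```bash
python3 - <<'E'
from h import *
where(); c=cap('wrist'); save(c,'wrist5.png')
P=pts(c); D=P[...,:2]-PIV; lx=D@EX*1e3; ly=D@EY*1e3; z=P[...,2]*1e3
f=c['frame'].astype(int)
m=(z>54)&(z<67)&(f[...,0]<115)&(lx>10)&(ly<20)&(ly>-14)&(lx<55)
X=np.c_[lx[m],ly[m]].astype(np.float32); print(cv2.minAreaRect(X),cv2.fitLine(X,2,0,.01,.01).ravel())
m=(z>52)&(z<61)&(lx>60)&(ly>10)&(ly<50)&(f[...,0]>120); m[300:]=0
X=np.c_[lx[m],ly[m]].astype(np.float32); print('leg',cv2.minAreaRect(X),X.min(0),X.max(0))
print(rel(.222,.030,.2),rel(.222,.030,.034))
E
```

```text
t 8.8 lane xy mm [59.6  1.3] z 202.1 F [0.4 0.2 0.1] yawerr -0.0022 open 0.00015985287425494178
((28.888500213623047, -1.2847862243652344), (37.64616394042969, 11.538941383361816), 0.28909382224082947) [ 9.9999791e-01 -2.0296716e-03  2.8943981e+01 -8.0028105e-01]
leg ((132.44265747070312, 28.41305923461914), (33.01407241821289, 120.30418395996094), 89.90900421142578) [72.27924   11.8515835] [192.57532   44.921215]
(array([0.724, 4.062, 0.034]), np.float64(-0.0019)) (array([0.716, 4.077, 4.184]), np.float64(-0.0019))
```

View pics/wrist5.png

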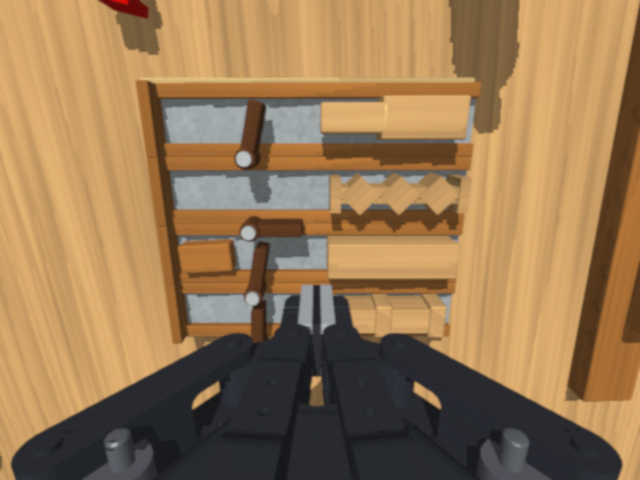

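The bar is aligned within about 0.3° of the fence. The leg spans lane x 72–193 mm and is centred at y of about 28.5. Next I go down behind its far end.

>>> move_arm([
  [0.4, 1.4, 0, 0],
  [0.7, 2.8, 0, 0],
  [0.7, 4.07, 0, 0],
  [0.7, 4.07, 0, 0],
  [0.7, 4.07, 1, 0],
  [0.7, 4.07, 2, 0],
  [0.7, 4.07, 3, 0],
  [0.69, 4.07, 3.9, 0],
  [0.69, 4.07, 4.17, 0],
  [0.69, 4.07, 4.17, 0],
])

```text
time_s: 10.1
ee_pos: [0.6924, 0.0496, 0.0338]
tcp_rot: [-0.003, 0.725, 0.688, -0.001]
force: [0.2, 0.5, 0.3]
opening: 0.0003
```

```bash
python3 - <<'E'
from h import *
where(); c=cap('wrist'); save(c,'wrist6.png')
print(rel(.2,.029,.034),rel(.075,.029,.034),rel(.057,.029,.034))
E
```

```text
t 10.1 lane xy mm [220.5  29.2] z 33.8 F [0.2 0.5 0.3] yawerr -0.0016 open 0.00030241306711634267
(array([-0.006, -0.547,  0.041]), np.float64(-0.0017)) (array([-0.011, -3.672,  0.049]), np.float64(-0.0017)) (array([-0.012, -4.122,  0.05 ]), np.float64(-0.0017))
```

View pics/wrist6.png

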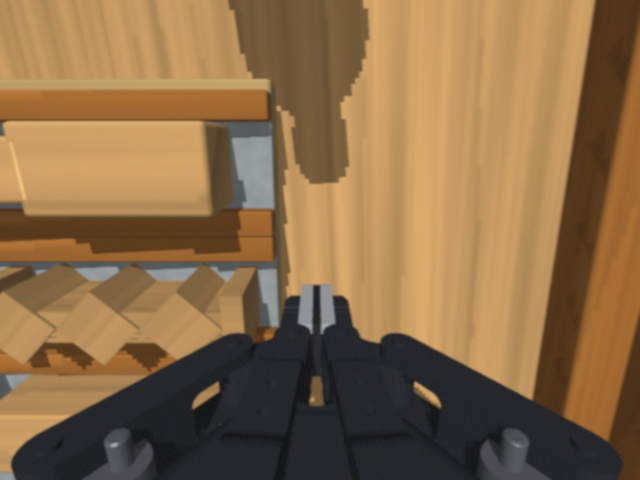

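The fingertips are behind the leg's far end face. Now I push.

>>> move_arm([
  [-0.01, -0.15, 0, 0],
  [-0.01, -0.3, 0, 0],
  [-0.01, -0.4, 0, 0],
  [-0.01, -0.5, 0, 0],
  [-0.01, -0.65, 0, 0],
  [-0.01, -0.8, 0, 0],
  [-0.01, -1.0, 0, 0],
  [-0.01, -1.2, 0.02, 0],
  [-0.01, -1.4, 0.02, 0],
  [-0.01, -1.6, 0.02, 0],
  [-0.01, -1.8, 0.02, 0],
  [-0.01, -2.0, 0.02, 0],
  [-0.01, -2.2, 0.02, 0],
  [-0.01, -2.4, 0.02, 0],
  [-0.01, -2.6, 0.02, 0],
  [-0.01, -2.8, 0.02, 0],
  [-0.01, -3.0, 0.02, 0],
  [-0.01, -3.15, 0.02, 0],
  [-0.01, -3.3, 0.02, 0],
  [-0.01, -3.4, 0.02, 0],
])

```text
time_s: 12.65
ee_pos: [0.5577, 0.0563, 0.0352]
tcp_rot: [-0.002, 0.725, 0.688, -0.0]
force: [0.0, -0.3, 0.6]
opening: -0.0002
```

```bash
python3 - <<'E'
from h import *
where(); c=cap('wrist'); save(c,'wrist7.png')
print(rel(.057,.029,.034))
c=cap('scene'); f=c['frame'][170:290,285:415,::-1]; cv2.imwrite('pics/scene7.png',cv2.resize(f,None,fx=4.8,fy=4.8))
E
```

```text
t 12.65 lane xy mm [85.6 29. ] z 35.2 F [ 0.  -0.3  0.6] yawerr -0.0017 open -0.00018220431708437933
(array([-0.002, -0.705,  0.029]), np.float64(-0.0017))
```

View pics/wrist7.png

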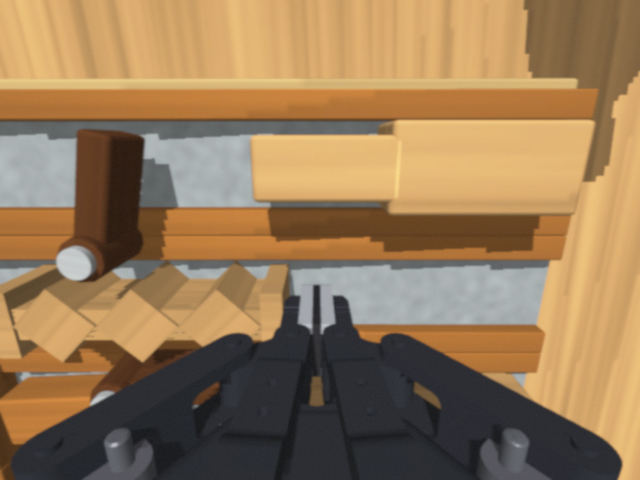

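View pics/scene7.png

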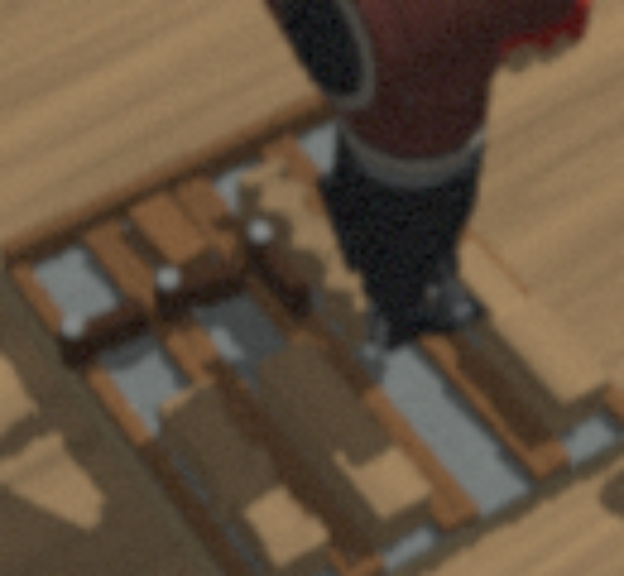

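The leg is sliding past the open button without trouble. The last stretch goes gently, watching the force.

>>> move_arm([
  [0, -0.12, 0.02, 0],
  [0, -0.24, 0.02, 0],
  [0, -0.36, 0.02, 0],
  [0, -0.46, 0.02, 0],
  [0, -0.54, 0.02, 0],
  [0, -0.6, 0.02, 0],
  [0, -0.64, 0.02, 0],
  [0, -0.66, 0.02, 0],
])

```text
time_s: 13.75
ee_pos: [0.5311, 0.0578, 0.0344]
tcp_rot: [-0.002, 0.725, 0.688, -0.0]
force: [0.6, 0.2, 0.7]
opening: -0.0001
```

>>> move_arm([
  [0, -0.03, 0, 0],
  [0, -0.05, 0, 0],
  [0, -0.05, 0, 0],
])

```text
time_s: 14.12
ee_pos: [0.529, 0.0579, 0.0343]
tcp_rot: [-0.002, 0.725, 0.688, -0.0]
force: [0.8, 0.1, 1.3]
opening: 0.0002
```

```bash
python3 - <<'E'
from h import *
where(); c=cap('wrist'); save(c,'wrist8.png')
E
```

```text
t 14.125 lane xy mm [56.9 29.1] z 34.3 F [0.8 0.1 1.3] yawerr -0.0016 open 0.0002298643922694839
```

View pics/wrist8.png

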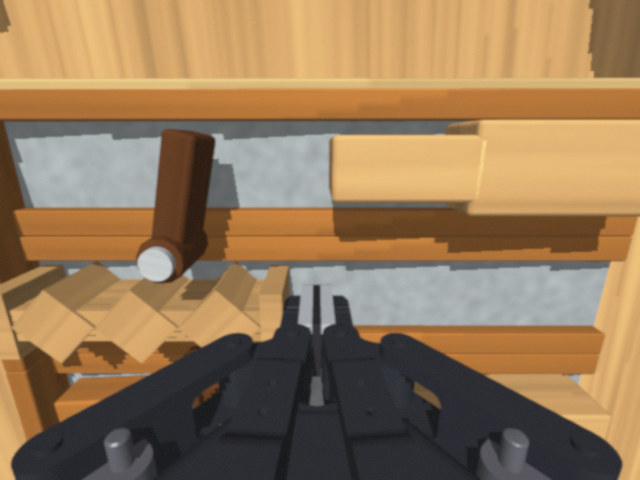

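No contact force yet, so I keep advancing in small steps.

>>> move_arm([
  [0, -0.03, 0, 0],
  [0, -0.06, 0, 0],
  [0, -0.08, 0, 0],
  [0, -0.08, 0, 0],
])

```text
time_s: 14.68
ee_pos: [0.5262, 0.058, 0.0345]
tcp_rot: [-0.001, 0.725, 0.688, -0.0]
force: [3.5, -0.9, 0.1]
opening: -0.0001
```

>>> move_arm([
  [0, -0.03, 0, 0],
  [0, -0.05, 0, 0],
  [0, -0.05, 0, 0],
])

```text
time_s: 15.05
ee_pos: [0.5261, 0.058, 0.0356]
tcp_rot: [0.0, 0.726, 0.688, 0.002]
force: [7.4, 0.1, 0.3]
opening: -0.0003
```

```bash
python3 - <<'E'
from h import *
where(); c=cap('top'); f=c['frame'][165:315,225:365,::-1]; cv2.imwrite('pics/top9.png',cv2.resize(f,None,fx=4,fy=4))
E
```

```text
t 15.05 lane xy mm [54.  29.1] z 35.6 F [7.4 0.1 0.3] yawerr -0.0018 open -0.00029737198915484207
```

View pics/top9.png

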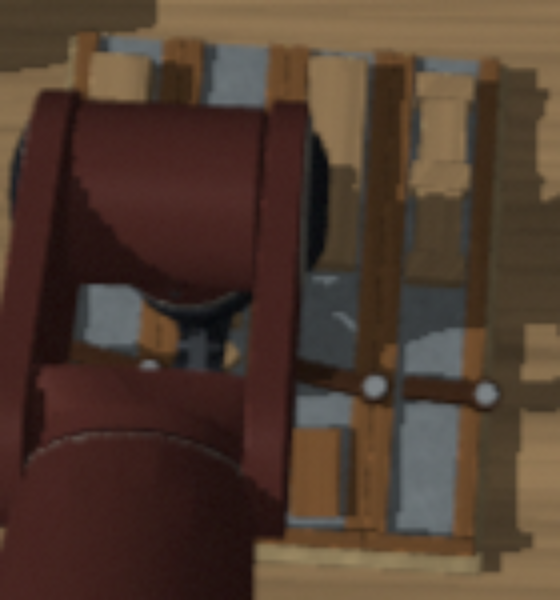

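The fingers stopped advancing and the force rose to 7.4 N: the leg is on the end stop. I back off, raise and check.

>>> move_arm([
  [0, 0.15, 0, 0],
  [0, 0.4, 0, 0],
  [0, 0.5, 0, 0],
  [0, 0.5, -1, 0],
  [0, 0.5, -2.5, 0],
  [0, 0.5, -4, 0],
  [-0.9, -0.5, -4, 0],
  [-0.9, -0.5, -4, 0],
  [-0.9, -0.5, -4, 0],
])

```text
time_s: 16.23
ee_pos: [0.5037, 0.0229, 0.1951]
tcp_rot: [-0.0, 0.726, 0.688, 0.002]
force: [0.2, 1.1, -0.0]
opening: 0.0002
```

```bash
python3 - <<'E'
from h import *
where(); c=cap('wrist')
P=pts(c); D=P[...,:2]-PIV; lx=D@EX*1e3; ly=D@EY*1e3; z=P[...,2]*1e3
f=c['frame'].astype(int)
m=(z>54)&(z<67)&(f[...,0]<115)&(lx>10)&(ly<12)&(ly>-14)&(lx<55)
X=np.c_[lx[m],ly[m]].astype(np.float32); print('bar',cv2.minAreaRect(X),cv2.fitLine(X,2,0,.01,.01).ravel())
m=(z>52)&(z<61)&(lx>-95)&(ly>9)&(ly<48)&(f[...,0]>120)&(lx<60)
X=np.c_[lx[m],ly[m]].astype(np.float32); print('leg',cv2.minAreaRect(X),X.min(0),X.max(0))
m=(z>40)&(z<47)&(lx>-110)&(lx<-70)&(ly>15)&(ly<45); print('stop inner', lx[m].max() if m.any() else None)
g=c['frame'][80:340,120:520,::-1]; cv2.imwrite('pics/wrist10.png',cv2.resize(g,None,fx=2,fy=2))
E
```

```text
t 16.225 lane xy mm [33.4 -7.2] z 195.1 F [ 0.2  1.1 -0. ] yawerr -0.0021 open 0.00019630161238825807
bar ((28.713903427124023, -1.3712749481201172), (11.74642562866211, 37.46418380737305), 89.34414672851562) [ 9.9998397e-01 -5.6633302e-03  2.8601772e+01 -1.0094469e+00]
leg ((-18.402576446533203, 28.692964553833008), (33.66838836669922, 119.7105484008789), 89.9364242553711) [-78.273994  11.896056] [41.438084 45.564495]
stop inner -70.87602884938687
```

View pics/wrist10.png

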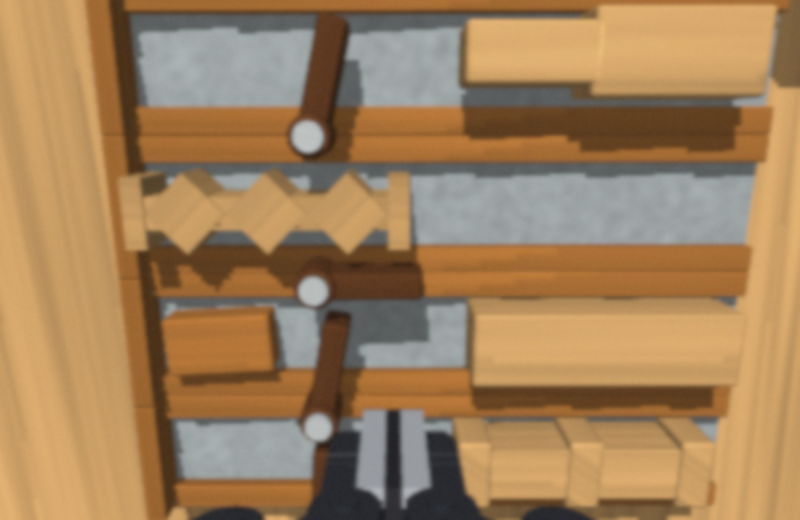

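The leg now runs from lane x -78 to 41 mm, with its front at the end stop. The bar is in line with the fence, and the neighbouring legs, buttons and offcut look unmoved. I'm handing in.

```bash
python3 - <<'E'
from h import *
manip.job_done(); where()
E
```

```text
the job is handed in; nothing more can be done
the job is handed in; nothing more can be done
```

The zigzag leg's turn-button is open, the leg is up against the end stop in its lane, and the job is handed in. I pushed the button open with the closed fingertips, then pushed the leg past it from its far end. The job took about 16 s of the 51 s allowed.

- **Button:** the bar first stopped 1–2.5° short of the fence line, so I nudged it about 1.5 mm further. The last check, after the slide, put it within about 0.7° of the fence line.
- **Leg:** the fingers stopped advancing and the force rose to 7.4 N, which is contact with the stop. The camera then put the leg's front 78.3 mm on the robot's side of the pivot line. The stop should be at about 79–80 mm, and the difference is within the 2 mm calibration error.
- **Disagreement:** the depth image put the stop's inner face at about -71 mm. I did not trace this. The leg itself lies in that search region, so I discounted the reading in favour of the force and the leg's position.
- **Everything else:** the other buttons, legs and offcut looked unmoved in the last wrist picture, which shows only the rack. The highest force I read was 7.4 N. The gripper was clear above the rack at about 0.195 m.

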